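# Swing the document camera over the form and take the picture

## Task

Photograph the form on the clipboard with the folded document camera: pushing gently with a fingertip, swing the two links of its boom until the lens stands directly above the middle of the sheet, then press the round shutter button on its foot all the way down and let it come up again. Push only: do not grip the boom, and leave the clipboard and the other things on the desk where they lie.

Things in the scene. Friction and masses are not known exactly. Their poses are not given: they have to be found in the camera images.
- doc_camera: foot of the document camera, fixed to the desk: a flat grey slab 118 x 190 x 24 mm with a black top; the origin is at desk level on the axis of its upright column (21 mm thick), which carries the boom; in the foot's own frame the slab runs from y = -50 to y = +140 mm and the boom reaches out towards -y
- boom_inner (a joint): turn of the inner link about the column, rad: 0 = it points along the foot's -y; grows as it turns clockwise seen from above (towards the foot's -x, the robot's side): it points along (-sin(q), -cos(q)) in the foot's frame. Range -1.3 to 1.5. Aluminium bar 20 mm wide, 16 mm high. Stiff friction hinge (0.28 Nm), stays where it is left
- boom_outer (a joint): bend of the elbow, rad: 0 = straight; grows as the boom folds, the outer link turning anticlockwise from above: it points along (-sin(a), -cos(a)) in the foot's frame, a = boom_inner - boom_outer. Range 0 to 2.4. Bar 20 mm wide, 16 mm high, 160 mm from elbow to lens axis. Light friction hinge (0.055 Nm), stays; pushing it does not move the stiffer inner link
- post_top (a point): on the column's axis, at mid-height of the inner link (238 mm above the desk); the inner link is 180 mm long from here to the elbow's axis
- elbow (a point): on the elbow's axis, at mid-height of the outer link (262 mm above the desk), which lies above the inner one
- lens (a point): centre of the lens, which looks straight down from under the black camera head at the end of the outer link; lens face 220 mm above the desk. The head is 46 mm wide and 66 mm long (along the link), from 131 mm to 197 mm from the elbow axis, 237 to 267 mm above the desk
- sheet_centre (a point): middle of the white ruled sheet (205 x 146 mm) on the clipboard, on its surface, 5 mm above the desk
- clipboard: loose brown clipboard 236 x 162 x 5 mm with a steel clip at its far (+x) end; origin under the middle of the board; must stay where it lies
- shutter (a joint): travel of the shutter button, m: 0 = up, 0.005 = fully down; spring, 4 N when fully down
- shutter_top (a point): centre of the top of the shutter button: a black button 28 mm across in a round grey housing 44 mm across on the foot, 95 mm from the column's axis; top 43.5 mm above the desk, pressed straight down; the housing's rim stands 9 mm lower
- stapler: bystander: loose stapler, 38 x 145 x 50 mm, on the left of the foot
- glue_stick: bystander: upright glue stick, 26 mm across, 86 mm high, in front of the foot
- pencil: bystander: pencil, 140 mm long, beside the clipboard
- eraser: bystander: eraser, 23 x 58 x 12 mm, in front of the foot
- notebook: bystander: notebook, 210 x 152 x 16 mm, on the right
- calculator: bystander: pocket calculator, 118 x 70 x 15 mm, lying on the notebook
- spectacle_case: bystander: spectacle case, 62 x 159 x 42 mm, at the right front

How it is judged:
By the outcome, as a careful person would: the job done as asked, in the order asked, and still so for the second after the job is handed in, with the robot touching nothing.
It also fails if it takes over 54 s, if anything falls off the work surface, if the arm or the gripper's body presses on something with over 40 N, if the wrist force passes 120 N, or if a joint passes its speed limit or range.

## Robot

A 6-joint arm with a two-finger parallel gripper is mounted at the origin on a cart in front of the work surface, level with it; the furniture and walls round the work are solid. World frame = base frame: x ahead of the robot, y to its left, z up, the work surface at z = 0. Lengths are in mm, angles in rad, forces in N, time in s.
With the tool pointing down it reaches from about 350 to 975 mm from the base axis. Payload 7.1 kg.
Tool frame: the origin (TCP) lies midway between the tips of the shut fingers; the grasp point (between the pads) lies pinch_z behind it (pinch_z is the distance from the TCP to the grasp point, in mm); z points along the fingers, y is the line along which they close (so a half turn about z gives the same grasp; the last joint's range is limited). The gripper opens to 88 mm and grips with 3 to 60 N. Pads are 20 mm wide; open, the fingers measure 115 mm over their backs; the gripper's body (75 mm by 178 mm) begins 61 mm behind the grasp point.
Start: joints at [1.11, 0.423, 1.63, -0, 1.089, -0.019], TCP at [267.197, 564.987, 193.175] pointing down, gripper open.
Joint ranges: [-3, 3], [-0.9, 2.11], [0.09, 2.58], [-1.31, 4.45], [0.11, 2.69], [-2.54, 2.54]. Speed limits (rad/s): [2.39, 2.39, 3.01, 3.14, 3.14, 3.14].

## Interface

Orientations are given as a rotation vector (axis times angle).
In Python, from workcell import get_obs, get_image, close_job, pinch_z gives the robot as it stands.
- The arm moves only by the tool jog_arm, never from a script. Its argument "commands" is a list of rows, each a list of 3 entries, a list of its own where there are three numbers: the gripper command: -1 is shut, 1 is fully open, values between are in proportion, then the shift along the tool's x, y, z as a fraction of full scale, then the turn, a rotation vector about the tool's x, y, z as a fraction of full scale. In form: [[gripper, [tx, ty, tz], [rx, ry, rz]], ...]. A call has 1 to 10 rows; each row shifts and turns the commanded pose from where the row before left it, along the tool's axes as they then stand; what a row does not reach is not made up. Full scale, the value 1, is 0.1 m for a shift and 45 degrees for a turn. A row lasts 1/10 s, in which the tool goes at most 50 mm and 8.59 degrees, less where a joint would pass 70% of its speed; a pose out of reach is approached as far as the arm can. A call with a number of a shift or a turn outside -1 to 1 is refused whole. A call with a gripper value outside its range is refused whole. The fingers move at their own pace and stop on an object; the grip force is fixed at half the most. Time passes only in rows, so rows that do not move let the fingers close. It gives the time, the measured TCP pose, the force, the opening and the grip force at its end, in the units of the state.
- get_obs(): the state, without advancing time (a new reading comes with each control period).
- get_image(name): name is "scene" or "top" or "wrist"; returns a dict with "image" (480x640x3 uint8, blue, green, red), "z_map" (480x640 float32, mm along the optical axis (not along the pixel's ray), 0 where there is no reading), "intrinsics" (3x3 intrinsics, pixels), "eye" and "orientation" of the camera in the world; the wrist camera has in their place "mount" (4x4, takes a point from camera to tool coordinates, whose origin is the TCP and whose axes are the flange's). Camera axes: x right, y down, z forward; pixel columns grow to the right and rows downward; lengths in mm; the calibration is good to about 2 mm. A picture is of the moment at which its call begins: read the wrist's pose just before it.
- close_job(): hands the job in; it is judged then, once.
The state is a dict: "t": time; "qpos": joint angles; "qvel": joint speeds; "joint_torque": joint torques, N m; "ee_pos": TCP position; "orientation": TCP orientation; "ft_force": force on the tool from outside, world axes, zero at the start; "moment": the same for the moment, N m; "width": finger opening in mm; "grasp_force": force on a finger pad.
Only numpy, scipy, OpenCV 4.12 (cv2) and the standard library are available. Lean on these libraries where they do the work, as an engineer would, in place of code of your own. Each camera call takes 0.05 s, during which the arm holds its last target. There are 200 camera calls.

## Working session

There is one attempt and no reset: what is moved stays moved. The work goes in short steps, Python scripts to look and compute and a tool call to move; the robot and the scene stay as the last step left them, time stands still between calls to the robot, and variables do not carry over. Pictures are saved under pics/ and viewed, at most 10 in all, crops included, and the job is handed in when it is done.

Besides the shell and the picture viewer there is one more tool, called as a command line: name --argument value ..., lists and objects as JSON in quotes. jog_arm: Moves the arm, as the interface text tells. Its arguments: {"type":"object","properties":{"commands":{"type":"array","items":{"type":"array"}}},"required":["commands"]}

```bash
mkdir -p pics; cat > h.py <<'E'
import numpy as np,cv2
from workcell import get_obs,get_image,close_job,pinch_z
from scipy.spatial.transform import Rotation as R
def cloud(d):
    K=np.array(d["intrinsics"]);z=d["z_map"];v,u=np.mgrid[:480,:640]
    p=np.stack([(u-K[0,2])/K[0,0]*z,(v-K[1,2])/K[1,1]*z,z],-1)
    o=np.array(d["orientation"])
    M=o if o.shape==(3,3) else R.from_rotvec(o).as_matrix()
    return p@M.T+np.array(d["eye"])
E
python3 - <<'E'
from h import *
o=get_obs();print(o,pinch_z)
for n in("scene","top"):
    d=get_image(n);cv2.imwrite(f"pics/{n}0.png",d["image"]);print(n,d["eye"],d["orientation"],d["intrinsics"])
    np.savez(f"{n}.npz",**{k:np.array(v) for k,v in d.items()})
E
```

```text
{'t': 0.0, 'qpos': array([ 1.10999729e+00,  4.23846563e-01,  1.63069734e+00, -1.15507383e-05,
        1.08859114e+00, -1.90250375e-02]), 'qvel': array([ 0.00026623, -0.0019566 ,  0.00151903, -0.00116264,  0.00080147,
        0.00160081]), 'joint_torque': array([-2.82794990e-04, -5.44623435e+01, -2.73669595e+01,  6.43884321e-02,
        2.27230776e-02, -1.45501899e-04]), 'ee_pos': array([266.93879847, 564.45534575, 192.39527635]), 'orientation': array([-6.88221199e-01, -3.06491602e+00,  2.35694273e-03]), 'ft_force': array([ 0.46500707, -0.20754759,  0.53690021]), 'moment': array([0.05598983, 0.01952378, 0.03926895]), 'grasp_force': 0.0, 'width': 87.67098162605338} 18.700000000000003
scene [-532.75159916 -842.56091814  915.42332108] [-1.91033106  0.95713779 -0.56748745] [[491.97782187   0.         319.61413741]
 [  0.         491.97782187 239.60703454]
 [  0.           0.           1.        ]]
top [ 176.55255668   51.56589563 2062.08106306] [-2.12829391  2.16053317 -0.26562782] [[596.6001411    0.         326.63699692]
 [  0.         596.6001411  244.50333096]
 [  0.           0.           1.        ]]
```

View pics/scene0.png

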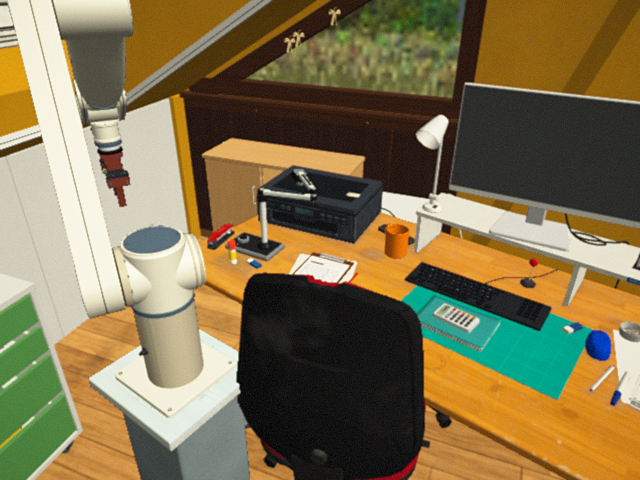

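View pics/top0.png

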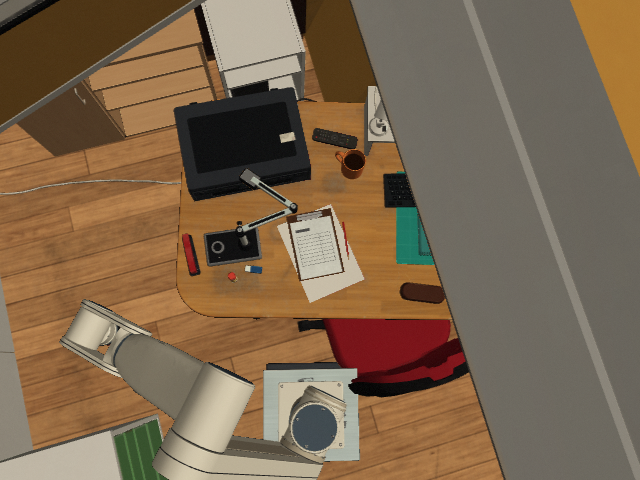

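The scene shows the foot, boom and clipboard. In the top view the column top is at about (241,228), the elbow at (293,208), the head at (247,176), the shutter at (218,246) and the sheet at about (317,247).

```bash
python3 - <<'E'
from h import *
d=dict(np.load("top.npz"));P=cloud(d);np.save("P.npy",P)
c=d["image"][160:310,170:370];cv2.imwrite("pics/crop.png",cv2.resize(c,None,fx=4,fy=4,interpolation=cv2.INTER_CUBIC))
for n,(u,v) in dict(desk=(270,290),col=(241,228),elb=(293,208),head=(247,176),sh=(218,246),sheet=(317,247),glue=(232,277),printer=(240,140),foot=(232,258)).items(): print(n,P[v,u].round(0))
# height classes
Z=P[...,2];X=P[...,0];Y=P[...,1]
reg=(X>350)&(X<1100)&(Y>-150)&(Y<560)
print("printer z", np.percentile(Z[95:150,190:290],[5,50,95]))
im=d["image"].astype(int)
# sheet: white pixels on clipboard
roi=np.zeros(Z.shape,bool);roi[205:285,285:350]=1
hsv=cv2.cvtColor(d["image"],cv2.COLOR_BGR2HSV)
w=(roi&(hsv[...,1]<60)&(hsv[...,2]>150)).astype(np.uint8)
print(w.sum())
# shutter housing
m=(Z>28)&(Z<60)&(X>450)&(X<800)&(Y>150)&(Y<450)
n,l,s,ce=cv2.connectedComponentsWithStats(m.astype(np.uint8))
for i in range(1,n):
    if s[i,4]>15:
        k=l==i;print(s[i],P[k].mean(0).round(1),P[k].min(0).round(0),P[k].max(0).round(0))
m=(Z>200)&(Z<300)&(X>450)&(X<1000)&(Y>-50)&(Y<450)
n,l,s,ce=cv2.connectedComponentsWithStats(m.astype(np.uint8))
for i in range(1,n):
    if s[i,4]>15:
        k=l==i;print("boom",s[i],P[k].mean(0).round(1),P[k].min(0).round(0),P[k].max(0).round(0))
E
```

```text
desk [419. 134.   1.]
col [584. 213. 249.]
elb [642.  52. 267.]
head [748. 194. 260.]
sh [567. 308.  47.]
sheet [568. -31.   5.]
glue [456. 257.  75.]
printer [910. 228. 146.]
foot [528. 262.  30.]
printer z [130.36107214 144.23274463 153.23560505]
3325
[192 187  59  13 149] [754.3 304.2  44.2] [735. 201.  28.] [774. 401.  60.]
[182 233  16  42 287] [540.8 406.   45.4] [474. 379.  28.] [616. 434.  60.]
[214 232  11   7  24] [608.6 308.7  31.2] [598. 290.  28.] [620. 324.  40.]
[233 236  23  19 159] [572.2 217.5  38.5] [541. 184.  28.] [604. 259.  59.]
[208 240  19  15 136] [566.5 312.6  37.7] [542. 283.  29.] [591. 344.  54.]
boom [ 235  168   63   69 1094] [664.5 146.4 256.5] [563.  39. 207.] [774. 234. 284.]
```

View pics/crop.png

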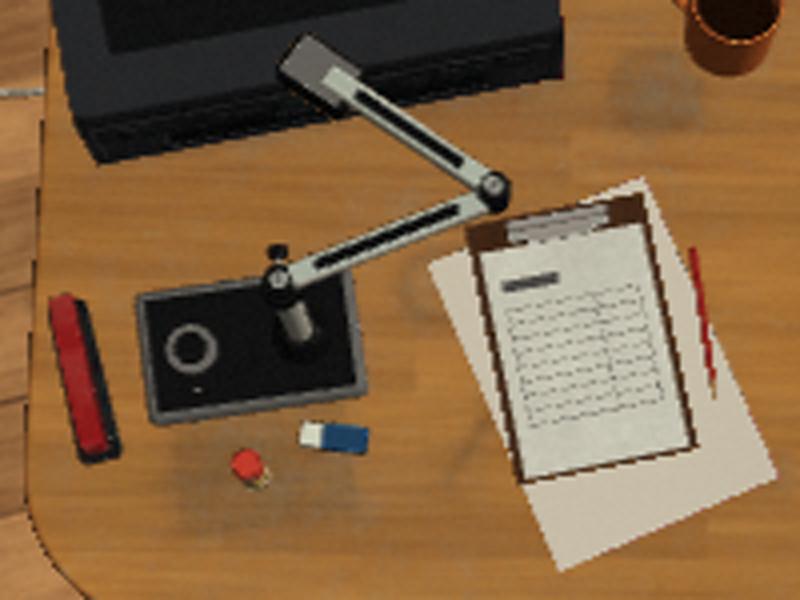

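```bash
cat >> h.py <<'E'
def ray(d,u,v,z):
    K=np.array(d["intrinsics"]);o=np.array(d["orientation"]);M=o if o.shape==(3,3) else R.from_rotvec(o).as_matrix()
    r=M@np.linalg.inv(K)@np.array([u,v,1.]);e=np.array(d["eye"]);return e+r*(z-e[2])/r[2]
E
python3 - <<'E'
from h import *
d=dict(np.load("top.npz"))
f=lambda x,y,z:ray(d,x/4+170-.4,y/4+160-.4,z)[:2]
S=[f(*p,5) for p in[(481,250),(638,224),(690,445),(524,476)]]
print("sheet",np.round(S),np.mean(S,0),[np.linalg.norm(S[i]-S[i-1]).round() for i in range(4)])
F=[f(*p,24) for p in[(136,297),(350,268),(367,390),(152,423)]]
print("foot",np.round(F),np.mean(F,0),[np.linalg.norm(F[i]-F[i-1]).round() for i in range(4)])
col=f(281,283,252);elb=f(494,190,275);sh=f(190,348,43.5);hd=f(320,75,267);base=f(300,345,24)
print(col,elb,sh,hd,base,np.linalg.norm(elb-col),np.linalg.norm(hd-elb),np.linalg.norm(sh-col))
E
```

```text
sheet [[ 659.   63.]
 [ 681.  -76.]
 [ 482. -117.]
 [ 457.   28.]] [569.72619341 -25.70751169] [np.float64(205.0), np.float64(141.0), np.float64(203.0), np.float64(147.0)]
foot [[615. 361.]
 [639. 177.]
 [531. 162.]
 [504. 346.]] [572.13537032 261.55004499] [np.float64(112.0), np.float64(186.0), np.float64(109.0), np.float64(185.0)]
[575.70375376 216.01528983] [642.6581483   51.26933499] [565.51424683 311.74705272] [737.99494164 185.72203172] [570.96766073 219.99215043] 177.83171984639182 164.82303182960501 96.27251153601564
```

```bash
cat >> h.py <<'E'
import json
def yaw(o): 
    x=R.from_rotvec(o["orientation"]).as_matrix()[:,0];return np.arctan2(x[1],x[0])
def plan(wps,g=-1,step=35.,turn=7.):
    """wps: (x,y,z,yaw of tool x[,step]); prints rows in calls of 10 and the predicted end"""
    o=get_obs();p=np.array(o["ee_pos"]);a=yaw(o);rows=[]
    for w in wps:
        st=w[4] if len(w)>4 else step
        da=(w[3]-a+np.pi)%(2*np.pi)-np.pi;t=np.array(w[:3])
        n=int(max(1,np.ceil(np.linalg.norm(t-p)/st),np.ceil(abs(np.degrees(da))/turn)))
        p0,a0=p.copy(),a
        for i in range(1,n+1):
            M=np.array([[np.cos(a),np.sin(a),0],[np.sin(a),-np.cos(a),0],[0,0,-1]])
            s=(M.T@(p0+(t-p0)*i/n-p)/100).round(3)+0.;r=round(-np.degrees(a0+da*i/n-a)/45,3)+0.
            rows.append([g,s.tolist(),[0,0,r]]);p=p+M@s*100;a-=np.radians(r*45)
    for k in range(0,len(rows),10):print(json.dumps(rows[k:k+10]).replace(" ",""))
    print("end",p.round(1),round(a,3))
E
python3 - <<'E'
from h import *
o=get_obs();print(yaw(o))
plan([(267,565,370,2.70,45),(657,136,370,-2.756,42)])
E
```

```text
2.699792649507096
[[-1,[0.0,0.001,-0.444],[0,0,0.0]],[-1,[0.001,0.001,-0.443],[0,0,0.0]],[-1,[0.0,0.001,-0.444],[0,0,0.0]],[-1,[0.001,0.001,-0.444],[0,0,0.0]],[-1,[-0.383,-0.158,0.0],[0,0,-0.075]],[-1,[-0.373,-0.18,0.0],[0,0,-0.075]],[-1,[-0.361,-0.202,0.0],[0,0,-0.076]],[-1,[-0.349,-0.223,0.0],[0,0,-0.075]],[-1,[-0.336,-0.243,0.0],[0,0,-0.075]],[-1,[-0.32,-0.262,0.0],[0,0,-0.075]]]
[[-1,[-0.304,-0.281,0.0],[0,0,-0.076]],[-1,[-0.287,-0.299,0.0],[0,0,-0.075]],[-1,[-0.269,-0.315,0.0],[0,0,-0.075]],[-1,[-0.25,-0.33,0.0],[0,0,-0.075]],[-1,[-0.231,-0.344,0.0],[0,0,-0.076]],[-1,[-0.209,-0.358,0.0],[0,0,-0.075]],[-1,[-0.187,-0.369,0.0],[0,0,-0.075]],[-1,[-0.166,-0.379,0.0],[0,0,-0.075]]]
end [657. 136. 370.] 3.527
```

jog_arm --commands '[[-1,[0,0,-0.44],[0,0,0]],[-1,[0,0,-0.44],[0,0,0]],[-1,[0,0,-0.44],[0,0,0]],[-1,[0,0,-0.44],[0,0,0]],[-1,[-0.38,-0.16,0],[0,0,-0.075]],[-1,[-0.37,-0.18,0],[0,0,-0.075]],[-1,[-0.36,-0.2,0],[0,0,-0.075]],[-1,[-0.35,-0.22,0],[0,0,-0.075]],[-1,[-0.335,-0.245,0],[0,0,-0.075]],[-1,[-0.32,-0.26,0],[0,0,-0.075]]]'

```text
t: 1.1
ee_pos: [434.4, 380.1, 368.9]
orientation: [-0.135, -3.138, 0.001]
ft_force: [0.9, 0.5, -0.6]
width: 11.2
grasp_force: 0.0
```

jog_arm --commands '[[-1,[-0.305,-0.28,0],[0,0,-0.075]],[-1,[-0.29,-0.3,0],[0,0,-0.075]],[-1,[-0.27,-0.315,0],[0,0,-0.075]],[-1,[-0.25,-0.33,0],[0,0,-0.075]],[-1,[-0.23,-0.345,0],[0,0,-0.075]],[-1,[-0.21,-0.36,0],[0,0,-0.075]],[-1,[-0.19,-0.37,0],[0,0,-0.075]],[-1,[-0.165,-0.38,0],[0,0,-0.075]],[-1,[0,0,0],[0,0,0]]]'

```text
t: 2.0
ee_pos: [659.2, 131.8, 367.8]
orientation: [0.593, -3.084, 0.002]
ft_force: [0.5, 0.9, -0.1]
width: 0.9
grasp_force: 0.0
```

```bash
python3 - <<'E'
from h import *
o=get_obs();print(o["t"],o["ee_pos"],yaw(o),o["qpos"],o["ft_force"],o["width"])
d=get_image("wrist");cv2.imwrite("pics/w1.png",d["image"]);print(d["mount"],d["intrinsics"])
E
```

```text
2.0 [659.18487385 131.75113311 367.83533434] -2.761739711264039 [ 1.80208213e-01  3.62094348e-01  1.32238926e+00 -1.27899548e-03
  1.45805930e+00 -1.77029719e+00] [ 0.47835649  0.8991935  -0.07669363] 0.8567325766597962
[[-1.00541930e-03 -9.51876455e-01 -3.06480349e-01  8.42562444e+01]
 [ 9.99999420e-01 -1.07570990e-03  6.04417483e-05 -4.42328515e-01]
 [-3.87217022e-04 -3.06480110e-01  9.51876984e-01 -1.90081998e+02]
 [ 0.00000000e+00  0.00000000e+00  0.00000000e+00  1.00000000e+00]] [[431.8293035    0.         316.18323396]
 [  0.         431.8293035  239.277372  ]
 [  0.           0.           1.        ]]
```

View pics/w1.png

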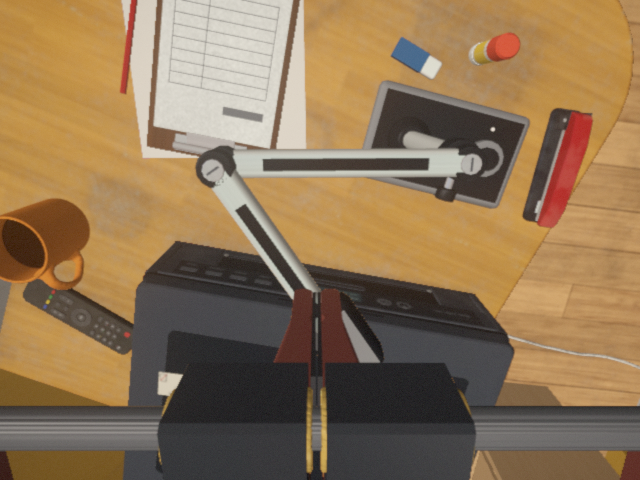

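Wrist view: column cap is at (472,162), elbow at (217,166), the outer link runs down to the head near (355,325), and the fingertips are at (316,295). I'll refine the geometry from here.

```bash
cat >> h.py <<'E'
def wrist():
    o=get_obs();d=get_image("wrist");m=np.array(d["mount"]);M=R.from_rotvec(o["orientation"]).as_matrix()
    d["orientation"]=M@m[:3,:3];d["eye"]=np.array(o["ee_pos"])+M@m[:3,3];return d
E
python3 - <<'E'
from h import *
d=wrist();P=cloud(d)
for n,(u,v,z) in dict(col=(472,162,250),elb=(215,167,274)).items():
    print(n,P[v,u].round(1),ray(d,u,v,P[v,u,2]).round(1))
c=ray(d,471,162,P[162,472,2])[:2];e=ray(d,215,167,P[167,215,2])[:2];print(np.linalg.norm(e-c),np.arctan2(*(e-c)[::-1]))
for u in range(235,430,60):
  k=[v for v in range(120,200) if 238<P[v,u,2]<250];print(u,k[0],k[-1],P[k[0],u].round(),P[k[-1],u].round())
E
```

```text
col [579.9 102.2 558.1] [579.9 102.2 558.1]
elb [643.   55.6 272.2] [643.   55.6 272.2]
78.42118784067398 -0.6355081609540701
235 151 173 [634.  60. 239.] [648.  66. 245.]
295 151 178 [618. 101. 241.] [636. 108. 242.]
355 151 178 [601. 141. 242.] [620. 149. 240.]
415 150 177 [585. 181. 241.] [602. 189. 243.]
```

```bash
cat > arc.py <<'E'
from h import *
C=np.array([576,219.5])
def pt(phi,al,pe):
    u=np.array([np.cos(phi),np.sin(phi)]);n=np.array([-u[1],u[0]]);return C+al*u+pe*n
def wp(phi,al,pe,z,st=35): return (*pt(phi,al,pe),z,phi-np.pi/2,st)
E
python3 - <<'E'
from arc import *
p=-1.1765
plan([wp(p,100,42,365,30),wp(p,100,42,226,40),wp(p,100,21,226,8)]+[wp(f,100,19,226,20) for f in np.arange(p,-2.2,-.08)[1:]],turn=9)
E
```

```text
[[-1,[0.003,0.09,0.032],[0,0,-0.018]],[-1,[0.0,0.0,0.347],[0,0,0.0]],[-1,[0.0,0.0,0.348],[0,0,0.0]],[-1,[0.0,0.0,0.347],[0,0,0.0]],[-1,[0.0,0.0,0.348],[0,0,0.0]],[-1,[0.07,0.0,0.0],[0,0,0.0]],[-1,[0.07,0.0,0.0],[0,0,0.0]],[-1,[0.07,0.0,0.0],[0,0,0.0]],[-1,[0.101,-0.012,0.0],[0,0,0.102]],[-1,[0.08,-0.012,0.0],[0,0,0.102]]]
[[-1,[0.081,-0.012,0.0],[0,0,0.102]],[-1,[0.081,-0.012,0.0],[0,0,0.102]],[-1,[0.08,-0.012,0.0],[0,0,0.102]],[-1,[0.081,-0.012,0.0],[0,0,0.102]],[-1,[0.08,-0.012,0.0],[0,0,0.101]],[-1,[0.081,-0.012,0.0],[0,0,0.102]],[-1,[0.08,-0.012,0.0],[0,0,0.102]],[-1,[0.081,-0.012,0.0],[0,0,0.102]],[-1,[0.081,-0.011,0.0],[0,0,0.102]],[-1,[0.08,-0.012,0.0],[0,0,0.102]]]
end [538.5 124.9 226. ] -3.707
```

jog_arm --commands '[[-1,[0,0.09,0.03],[0,0,-0.018]],[-1,[0,0,0.35],[0,0,0]],[-1,[0,0,0.35],[0,0,0]],[-1,[0,0,0.35],[0,0,0]],[-1,[0,0,0.34],[0,0,0]],[-1,[0,0,0],[0,0,0]]]'

```text
t: 2.7
ee_pos: [649.2, 145.4, 222.2]
orientation: [0.621, -3.07, -0.0]
ft_force: [0.3, -0.5, 0.3]
width: 0.3
grasp_force: 0.0
```

jog_arm --commands '[[-1,[0.07,0,0],[0,0,0]],[-1,[0.07,0,0],[0,0,0]],[-1,[0.07,0,0],[0,0,0]],[-1,[0.1,-0.012,0],[0,0,0.102]],[-1,[0.08,-0.012,0],[0,0,0.102]],[-1,[0.08,-0.012,0],[0,0,0.102]],[-1,[0,0,0],[0,0,0]]]'

```text
t: 3.4
ee_pos: [610.2, 123.9, 228.8]
orientation: [-0.244, 3.13, 0.0]
ft_force: [0.1, 0.2, 0.8]
width: 0.7
grasp_force: 0.0
```

```bash
python3 - <<'E'
from arc import *
o=get_obs();print(o["t"],o["ee_pos"],yaw(o),o["ft_force"])
d=wrist();cv2.imwrite("pics/w2.png",d["image"])
E
```

```text
3.4 [610.22153673 123.91674297 228.82099323] -2.986042554833589 [0.13000314 0.24041204 0.81721932]
```

View pics/w2.png

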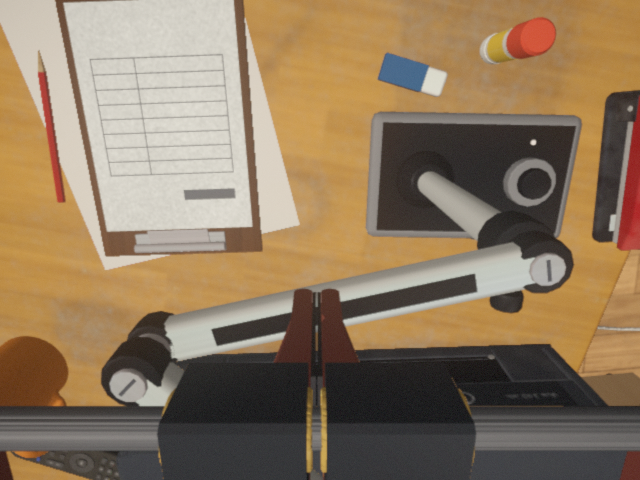

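```bash
python3 - <<'E'
from arc import *
d=wrist();P=cloud(d)
def med(u,v):
    q=P[v-4:v+5,u-4:u+5].reshape(-1,3);return np.median(q[np.isfinite(q[:,2])],0).round(1)
print("col",med(535,268),ray(d,547,268,252),"elb",ray(d,128,385,274),med(128,385))
for u in(200,260,380,440,500):
  k=[v for v in range(220,380) if 236<P[v,u,2]<251];print(u,k[0],k[-1],P[k[0],u].round(),P[k[-1],u].round())
for v in range(285,365,8): print(v,P[v,300].round(),P[v,335].round())
E
```

```text
col [580.2 213.1 247.4] [578.13973571 215.48405482 252.        ] elb [645.06832513  53.85480776 274.        ] [647.   53.  271.8]
200 311 354 [629.  72. 237.] [647.  75. 244.]
260 298 342 [618.  99. 237.] [637. 102. 243.]
380 273 318 [597. 151. 237.] [616. 154. 243.]
440 260 305 [586. 176. 237.] [605. 179. 244.]
500 248 293 [577. 201. 237.] [596. 204. 243.]
285 [715. 123.  -2.] [605. 131. 240.]
293 [601. 116. 261.] [599. 129. 261.]
301 [601. 116. 269.] [599. 129. 269.]
309 [601. 116. 275.] [599. 129. 274.]
317 [601. 116. 281.] [598. 128. 282.]
325 [601. 117. 286.] [599. 128. 287.]
333 [602. 117. 291.] [599. 128. 292.]
341 [601. 117. 297.] [599. 128. 297.]
349 [601. 117. 302.] [599. 128. 302.]
357 [601. 117. 306.] [599. 128. 307.]
```

```bash
python3 - <<'E'
from arc import *
o=get_obs();print(o["ee_pos"],o["width"],o["qpos"])
d=wrist();P=cloud(d);M=R.from_rotvec(o["orientation"]).as_matrix()
T=(P-o["ee_pos"])@M
for v in range(284,300,2): print(v,[T[v,u].round().astype(int).tolist() for u in(297,304,311,317,323,330,337)])
c=d["image"][225:375,220:420];cv2.imwrite("pics/w2c.png",cv2.resize(c,None,fx=4,fy=4,interpolation=cv2.INTER_CUBIC))
E
```

```text
[611.145252   124.28660357 228.49201987] 0.4293096933154116 [ 1.81527105e-01  3.83459010e-01  1.60365161e+00  4.29794035e-05
  1.15234061e+00 -1.54788469e+00]
284 [[-101, -21, 230], [-101, -13, 230], [3, -3, -5], [3, 0, -7], [4, 3, -8], [4, 6, -8], [5, 9, -11]]
286 [[-103, -21, 229], [2, -6, -5], [3, -3, -7], [4, 0, -9], [4, 3, -9], [5, 6, -12], [5, 9, -13]]
288 [[1, -9, -6], [2, -6, -7], [3, -3, -11], [3, 0, -11], [4, 3, -13], [5, 6, -13], [84, 0, -190]]
290 [[11, -8, -29], [11, -5, -30], [3, -3, -13], [3, 0, -13], [11, 2, -30], [11, 5, -29], [11, 8, -31]]
292 [[11, -8, -31], [11, -5, -31], [11, -2, -32], [2, 0, -13], [10, 2, -31], [11, 5, -32], [11, 8, -31]]
294 [[11, -8, -34], [11, -5, -33], [11, -2, -33], [2, 0, -15], [10, 2, -32], [11, 5, -33], [11, 8, -33]]
296 [[11, -8, -34], [11, -5, -35], [11, -2, -35], [2, 0, -16], [12, 2, -37], [10, 5, -34], [11, 8, -35]]
298 [[11, -8, -37], [11, -5, -37], [11, -2, -37], [1, 0, -16], [11, 2, -38], [11, 5, -37], [11, 8, -37]]
```

View pics/w2c.png

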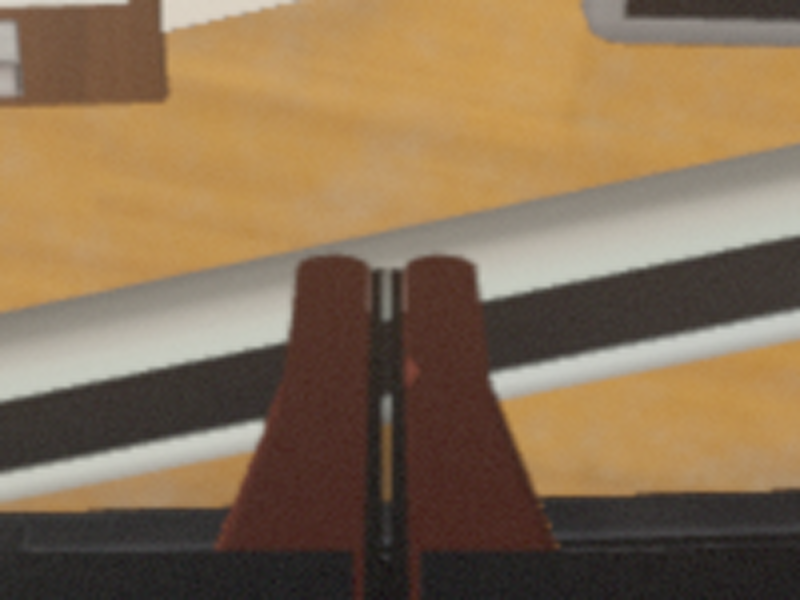

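The closed fingertips really end about 29 mm above the reported TCP. That means the tip passed over the bar without touching it. I'll back off, lower the tool, and push again.

```bash
sed -i 's/576,219.5/577,217.5/' arc.py; python3 - <<'E'
from arc import *
p=-1.18
plan([wp(p,98,42,228,20),wp(p,98,42,206,30)],turn=8)
plan([wp(p,98,42,206,60)],turn=90)
E
```

```text
[[-1,[-0.148,0.039,0.001],[0,0,-0.099]],[-1,[-0.15,0.027,0.0],[0,0,-0.098]],[-1,[-0.152,0.016,0.001],[0,0,-0.099]],[-1,[0.0,0.0,0.22],[0,0,0.0]]]
end [653.2 142.9 206. ] -2.751
[[-1,[-0.443,0.117,0.222],[0,0,-0.296]]]
end [653.1 142.9 206. ] -2.751
```

jog_arm --commands '[[-1,[-0.15,0.04,0],[0,0,-0.099]],[-1,[-0.15,0.027,0],[0,0,-0.099]],[-1,[-0.15,0.016,0],[0,0,-0.099]],[-1,[0,0,0.22],[0,0,0]],[-1,[0.07,0,0],[0,0,0]],[-1,[0.07,0,0],[0,0,0]],[-1,[0.07,0,0],[0,0,0]],[-1,[0.09,-0.012,0],[0,0,0.102]],[-1,[0.08,-0.012,0],[0,0,0.102]],[-1,[0,0,0],[0,0,0]]]'

```text
t: 4.55
ee_pos: [617.4, 126.3, 206.4]
orientation: [-0.359, 3.12, 0.0]
ft_force: [0.6, 0.5, 0.5]
width: 0.4
grasp_force: 0.0
```

```bash
cat >> arc.py <<'E'
def barfit(d,lo=236,hi=249):
    P=cloud(d);q=P.reshape(-1,3);q=q[(q[:,2]>lo)&(q[:,2]<hi)&(np.hypot(*(q[:,:2]-C).T)<165)&(np.hypot(*(q[:,:2]-C).T)>30)]
    return q
E
python3 - <<'E'
from arc import *
o=get_obs();print(o["t"],o["ee_pos"],yaw(o),o["ft_force"])
d=wrist();cv2.imwrite("pics/w3.png",d["image"]);q=barfit(d);m=q[:,:2].mean(0);print(len(q),m,"phi",np.arctan2(*(m-C)[::-1]))
E
```

```text
4.55 [617.39142413 126.29078748 206.40789236] -2.912725396140229 [0.5922389  0.51313547 0.53597252]
19077 [594.70215563 121.44332531] phi -1.388552450416805
```

View pics/w3.png

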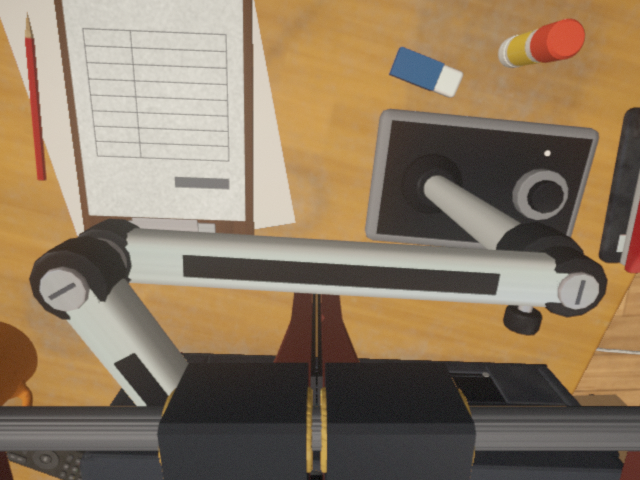

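The bar is moving now, with the finger behind it at (318,300). I'll carry on along the arc.

jog_arm --commands '[[-1,[0.08,-0.012,0],[0,0,0.102]],[-1,[0.08,-0.012,0],[0,0,0.102]],[-1,[0.08,-0.012,0],[0,0,0.102]],[-1,[0.08,-0.012,0],[0,0,0.102]],[-1,[0.08,-0.012,0],[0,0,0.102]],[-1,[0.08,-0.012,0],[0,0,0.102]],[-1,[0.08,-0.012,0],[0,0,0.102]],[-1,[0.08,-0.012,0],[0,0,0.102]],[-1,[0.08,-0.012,0],[0,0,0.102]],[-1,[0,0,0],[0,0,0]]]'

```text
t: 5.6
ee_pos: [546.9, 122.8, 206.0]
orientation: [0.761, 3.047, 0.001]
ft_force: [-0.3, -0.1, -0.0]
width: 0.4
grasp_force: 0.0
```

```bash
cat >> arc.py <<'E'
def bar(d):
    q=barfit(d)[:,:2];m=q.mean(0);u=(m-C)/np.linalg.norm(m-C);n=np.array([-u[1],u[0]])
    for _ in range(5):
        t=(q-C)@u;s=(q-C)@n;k=(abs(s)<14)&(t>40)&(t<150)
        B=np.floor(t[k]/5);mids=[((t[k][B==b]).mean(),(s[k][B==b].min()+s[k][B==b].max())/2) for b in np.unique(B) if (B==b).sum()>20]
        T,Sx=np.array(mids).T;sl,ic=np.polyfit(T,Sx,1);th=np.arctan2(u[1],u[0])+np.mean(Sx)/np.mean(T)
        u=np.array([np.cos(th),np.sin(th)]);n=np.array([-u[1],u[0]])
    return th,sl,ic
E
python3 - <<'E'
from arc import *
o=get_obs();print(o["t"],o["ee_pos"],yaw(o),o["ft_force"])
d=wrist();print(bar(d))
t=get_image("top");cv2.imwrite("pics/t2.png",np.hstack([cv2.resize(t["image"][160:310,190:350],(480,450)),cv2.resize(d["image"],(320,450))]))
P=cloud(t);m=(P[...,2]>225)&(P[...,2]<285)&(P[...,0]<760)&(P[...,0]>400)&(abs(P[...,1])<240);print(P[m].min(0),P[m].max(0))
E
```

```text
5.6 [546.92052489 122.76311377 205.98291481] 2.6518599380149883 [-0.33832807 -0.10508468 -0.0269887 ]
(np.float64(-2.098064325624012), np.float64(-0.0148225803406609), np.float64(1.4081300657079543))
[530.24309952  48.18694247 225.03229967] [682.56998717 233.02021748 277.51876718]
```

View pics/t2.png

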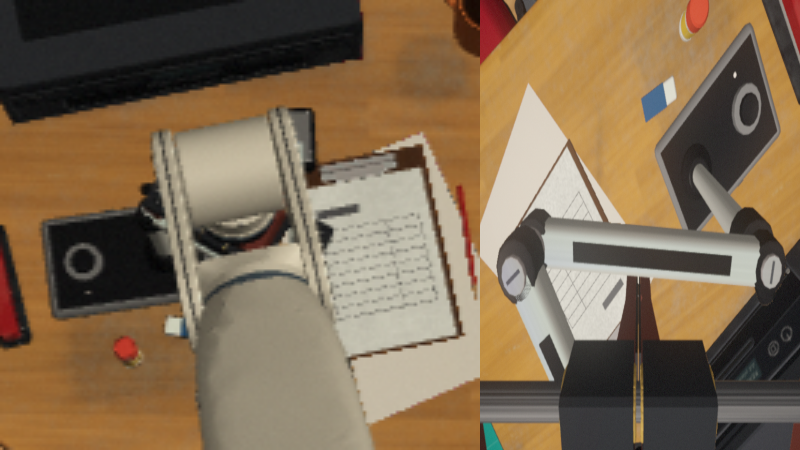

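jog_arm --commands '[[-1,[0.08,-0.012,0],[0,0,0.102]],[-1,[0.08,-0.012,0],[0,0,0.102]],[-1,[0.03,-0.004,0],[0,0,0.038]],[-1,[0,0,0],[0,0,0]],[-1,[-0.15,0,0],[0,0,0]],[-1,[0,0,-0.3],[0,0,0]],[-1,[0,0,-0.4],[0,0,0]],[-1,[0,0,-0.4],[0,0,0]],[-1,[0,0,-0.4],[0,0,0]],[-1,[0,0,0],[0,0,0]]]'

```text
t: 6.7
ee_pos: [544.6, 120.5, 361.3]
orientation: [1.045, 2.954, 0.008]
ft_force: [0.6, -0.4, 0.4]
width: 0.4
grasp_force: 0.0
```

jog_arm --commands '[[-1,[-0.3,-0.3,-0.2],[0,0,0]],[-1,[-0.3,-0.3,-0.2],[0,0,0]],[-1,[0,0,0],[0,0,0]],[-1,[0,0,0],[0,0,0]]]'

```text
t: 7.1
ee_pos: [550.1, 35.2, 394.6]
orientation: [-1.052, -2.96, -0.0]
ft_force: [0.2, -0.4, -0.1]
width: 0.5
grasp_force: 0.0
```

```bash
python3 - <<'E'
from arc import *
o=get_obs();print(o["t"],o["ee_pos"],yaw(o),o["ft_force"])
d=wrist();np.savez("w4.npz",image=d["image"],z_map=d["z_map"],intrinsics=d["intrinsics"],orientation=d["orientation"],eye=d["eye"]);print(bar(d))
cv2.imwrite("pics/w4.png",d["image"])
E
```

```text
7.1 [550.14330615  35.15650862 394.59739081] 2.4587928334716787 [ 0.19682272 -0.37754571 -0.14394323]
(np.float64(-2.2772004833243873), np.float64(-0.01580652019439425), np.float64(1.5016802950654973))
```

View pics/w4.png

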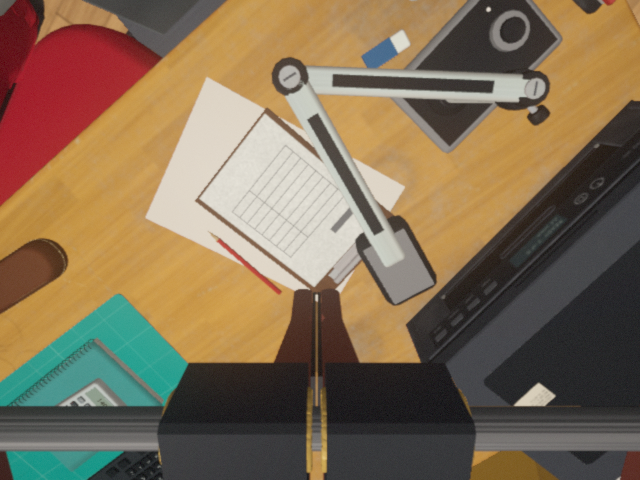

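```bash
cat > rect.py <<'E'
from arc import *
def sheet(d):
    X0,Y0=440,-140;K=np.array(d["intrinsics"]);o=np.array(d["orientation"]);M=o if o.shape==(3,3) else R.from_rotvec(o).as_matrix()
    gx,gy=np.meshgrid(X0+np.arange(520)/2,Y0+np.arange(460)/2)
    p=(np.stack([gx,gy,np.full_like(gx,5)],-1)-d["eye"])@M
    u=K[0,0]*p[...,0]/p[...,2]+K[0,2];v=K[1,1]*p[...,1]/p[...,2]+K[1,2]
    im=cv2.remap(d["image"],u.astype(np.float32),v.astype(np.float32),cv2.INTER_LINEAR)
    hsv=cv2.cvtColor(im,cv2.COLOR_BGR2HSV);z=cv2.remap(cloud(d)[...,2].astype(np.float32),u.astype(np.float32),v.astype(np.float32),cv2.INTER_NEAREST)
    w=((hsv[...,1]<50)&(hsv[...,2]>120)&(z<22)).astype(np.uint8)
    w=cv2.morphologyEx(w,cv2.MORPH_OPEN,np.ones((5,5)))
    n,l,s,c=cv2.connectedComponentsWithStats(w)
    k=l[int((-26-Y0)*2)-20:int((-26-Y0)*2)+20,int((560-X0)*2)-40:int((560-X0)*2)+40];k=np.bincount(k[k>0]).argmax()
    pts=np.argwhere(l==k)[:,::-1].astype(np.float32);r=cv2.minAreaRect(pts)
    return X0+r[0][0]/2,Y0+r[0][1]/2,r[1][0]/2,r[1][1]/2,r[2]
E
python3 - <<'E'
from rect import *
d4=dict(np.load("w4.npz"));
print(sheet(dict(np.load("top.npz"))));print(sheet(d4))
P=cloud(d4)
def med(u,v):
    q=P[v-3:v+4,u-3:u+4].reshape(-1,3);return np.median(q,0).round(1)
print("col",med(534,88),"elb",med(290,75),"head",med(398,262))
Z=P[...,2];m=((Z>258)&(Z<275)).astype(np.uint8);m[:200]=0;m[:,:340]=0;m[:,450:]=0
m=cv2.morphologyEx(m,cv2.MORPH_OPEN,np.ones((5,5)))
q=P[m>0];r=cv2.minAreaRect(q[:,:2].astype(np.float32));print(m.sum(),r,np.median(q[:,2]))
E
```

```text
(580.0826416015625, -23.709976196289062, 228.38558959960938, 146.5725555419922, 10.911128997802734)
(580.4474945068359, -22.531326293945312, 229.39593505859375, 147.385986328125, 10.84030532836914)
col [579.6 218.6 247.9] elb [461.2  85.2 271.7] head [619.7  62.1 267. ]
5092 ((605.28173828125, 62.745155334472656), (45.80908966064453, 99.57669830322266), 81.43629455566406) 266.6775401138277
```

```bash
sed -i 's/577,217.5/579,218/' arc.py; python3 - <<'E'
from arc import *
p=-2.295
plan([wp(p,98,42,380,40),wp(p,98,42,206,45),wp(-2.333,98,25,206,9),wp(-2.333,98,21.3,206,2)],turn=8)
E
```

```text
[[-1,[0.18,0.2,0.047],[0,0,0.018]],[-1,[0.184,0.198,0.046],[0,0,0.018]],[-1,[0.186,0.195,0.047],[0,0,0.018]],[-1,[0.0,0.0,0.435],[0,0,0.0]],[-1,[0.0,0.0,0.435],[0,0,0.0]],[-1,[0.0,0.0,0.435],[0,0,0.0]],[-1,[0.0,0.0,0.435],[0,0,0.0]],[-1,[0.069,-0.003,0.0],[0,0,0.016]],[-1,[0.069,-0.004,0.0],[0,0,0.016]],[-1,[0.069,-0.004,0.0],[0,0,0.017]]]
[[-1,[0.018,0.0,0.0],[0,0,0.0]],[-1,[0.019,0.0,0.0],[0,0,0.0]]]
end [526.7 132.4 206. ] 2.379
```

jog_arm --commands '[[-1,[0.18,0.2,0.047],[0,0,0.018]],[-1,[0.184,0.198,0.047],[0,0,0.018]],[-1,[0.186,0.195,0.047],[0,0,0.018]],[-1,[0,0,0.435],[0,0,0]],[-1,[0,0,0.435],[0,0,0]],[-1,[0,0,0.435],[0,0,0]],[-1,[0,0,0.435],[0,0,0]],[-1,[0,0,0],[0,0,0]]]'

```text
t: 7.95
ee_pos: [540.4, 117.3, 200.6]
orientation: [-1.105, -2.929, 0.01]
ft_force: [-0.0, -0.8, 0.5]
width: 0.6
grasp_force: 0.0
```

```bash
python3 - <<'E'
from arc import *
o=get_obs();print(o["t"],o["ee_pos"],yaw(o),o["ft_force"])
print(bar(wrist()))
plan([wp(-2.333,98,25,206,9),wp(-2.333,98,21.3,206,2)],turn=8)
E
```

```text
7.95 [540.39546968 117.29448328 200.5521795 ] 2.41992333882918 [-0.00416635 -0.77725287  0.53170946]
(np.float64(-2.297554232530176), np.float64(0.01024762713906089), np.float64(-0.9736009867758909))
[[-1,[0.061,0.001,-0.006],[0,0,0.017]],[-1,[0.061,0.0,-0.007],[0,0,0.017]],[-1,[0.061,0.0,-0.006],[0,0,0.017]],[-1,[0.018,0.0,0.0],[0,0,0.0]],[-1,[0.018,0.0,0.0],[0,0,0.0]]]
end [526.8 132.4 206. ] 2.38
```

jog_arm --commands '[[-1,[0.065,-0.002,-0.005],[0,0,0.017]],[-1,[0.065,-0.002,0],[0,0,0.017]],[-1,[0.065,-0.002,0],[0,0,0.017]],[-1,[0.018,0,0],[0,0,0]],[-1,[0,0,0],[0,0,0]],[-1,[0,0,0],[0,0,0]]]'

```text
t: 8.6
ee_pos: [529.6, 131.1, 208.1]
orientation: [1.17, 2.915, 0.001]
ft_force: [0.3, 0.0, 0.2]
width: 0.2
grasp_force: 0.1
```

```bash
cat >> arc.py <<'E'
def elb(d):
    P=cloud(d);E=C+180*np.array([np.cos(-2.32),np.sin(-2.32)])
    k=(abs(P[...,0]-E[0])<40)&(abs(P[...,1]-E[1])<40)&(P[...,2]>271)&(P[...,2]<290)
    g=cv2.cvtColor(d["image"],cv2.COLOR_BGR2GRAY);q=P[k];b=P[k&(g>110)]
    return len(q),((q.min(0)+q.max(0))/2).round(1),len(b),np.median(b,0).round(1) if len(b) else 0
E
python3 - <<'E'
from arc import *
o=get_obs();print(o["t"],o["ee_pos"],yaw(o),o["ft_force"])
d=wrist();print(bar(d),elb(d));print(elb(dict(np.load("w4.npz"))))
E
```

```text
8.6 [529.59019619 131.05381209 208.06003608] 2.377901126981822 [0.3062659  0.03645515 0.16651497]
(np.float64(-2.3047187997602414), np.float64(0.0052136749655071635), np.float64(-0.495277942893431)) (1101, array([460.1,  85.4, 272.2]), 1009, array([460. ,  85.5, 271.6]))
(289, array([470. ,  84.2, 272.4]), 287, array([461.5,  84.1, 271.7]))
```

jog_arm --commands '[[-1,[0.016,0,0],[0,0,0]],[-1,[0.016,0,0],[0,0,0]],[-1,[0,0,0],[0,0,0]],[-1,[0,0,0],[0,0,0]]]'

```text
t: 9.05
ee_pos: [527.2, 133.0, 207.6]
orientation: [1.171, 2.915, -0.0]
ft_force: [0.8, -2.5, 2.1]
width: 0.6
grasp_force: 1.3
```

```bash
python3 - <<'E'
from arc import *
o=get_obs();print(o["t"],o["ee_pos"],yaw(o),o["ft_force"])
d=wrist();print(bar(d),elb(d))
E
```

```text
9.05 [527.1977294  133.03827398 207.58364862] 2.3777484215610567 [ 0.75250428 -2.48821393  2.0571539 ]
(np.float64(-2.33383665841661), np.float64(0.005611314956938386), np.float64(-0.5331116046819505)) (1156, array([456.4,  89. , 272.4]), 1063, array([456.4,  89.1, 271.6]))
```

```bash
cat > outer.py <<'E'
from arc import *
E=np.array([456.4,89.1])
def wo(phi,al,pe,z,st=35):
    u=np.array([np.cos(phi),np.sin(phi)]);n=np.array([-u[1],u[0]]);return (*(E+al*u+pe*n),z,phi+np.pi/2,st)
E
python3 - <<'E'
from outer import *
o=get_obs();x,y,z=o["ee_pos"];a=yaw(o);b=np.array([np.cos(a),np.sin(a)])*15
p=-.192
plan([(x-b[0],y-b[1],z,a,8),(x-b[0],y-b[1],262,a,30),wo(p,105,42,262,30),wo(p,105,42,218,25),wo(p,105,24,218,9)]+[wo(f,105,21,218,20) for f in np.arange(p,-.74,-.06)[1:]],turn=8)
E
```

```text
[[-1,[-0.075,0.0,0.0],[0,0,0.0]],[-1,[-0.075,0.0,0.0],[0,0,0.0]],[-1,[0.0,0.0,-0.272],[0,0,0.0]],[-1,[0.0,0.0,-0.272],[0,0,0.0]],[-1,[-0.037,0.014,0.0],[0,0,0.159]],[-1,[-0.036,0.019,0.0],[0,0,0.159]],[-1,[-0.032,0.023,0.0],[0,0,0.159]],[-1,[-0.03,0.027,0.0],[0,0,0.159]],[-1,[-0.025,0.031,0.0],[0,0,0.159]],[-1,[-0.022,0.033,0.0],[0,0,0.159]]]
[[-1,[-0.018,0.036,0.0],[0,0,0.159]],[-1,[-0.013,0.038,0.0],[0,0,0.159]],[-1,[0.0,0.0,0.22],[0,0,0.0]],[-1,[0.0,0.0,0.22],[0,0,0.0]],[-1,[-0.09,0.0,0.0],[0,0,0.0]],[-1,[-0.09,0.0,0.0],[0,0,0.0]],[-1,[-0.093,0.011,0.0],[0,0,0.076]],[-1,[-0.064,0.01,0.0],[0,0,0.077]],[-1,[-0.063,0.011,0.0],[0,0,0.076]],[-1,[-0.063,0.011,0.0],[0,0,0.077]]]
[[-1,[-0.064,0.01,0.0],[0,0,0.076]],[-1,[-0.063,0.011,0.0],[0,0,0.076]],[-1,[-0.063,0.011,0.0],[0,0,0.077]],[-1,[-0.064,0.011,0.0],[0,0,0.076]],[-1,[-0.063,0.01,0.0],[0,0,0.077]]]
end [548.5  34.6 218. ] 0.838
```

jog_arm --commands '[[-1,[-0.075,0,0],[0,0,0]],[-1,[-0.075,0,0],[0,0,0]],[-1,[0,0,-0.27],[0,0,0]],[-1,[0,0,-0.27],[0,0,0]],[-1,[-0.037,0.014,0],[0,0,0.16]],[-1,[-0.036,0.019,0],[0,0,0.16]],[-1,[-0.032,0.023,0],[0,0,0.16]],[-1,[-0.03,0.027,0],[0,0,0.16]],[-1,[-0.025,0.031,0],[0,0,0.16]],[-1,[-0.022,0.033,0],[0,0,0.16]]]'

```text
t: 10.1
ee_pos: [560.4, 113.2, 261.3]
orientation: [-2.168, -2.273, 0.0]
ft_force: [-0.0, -0.1, -0.1]
width: 0.6
grasp_force: 0.0
```

jog_arm --commands '[[-1,[-0.018,0.036,0],[0,0,0.16]],[-1,[-0.013,0.038,0],[0,0,0.15]],[-1,[0,0,0.22],[0,0,0]],[-1,[0,0,0.22],[0,0,0]],[-1,[0,0,0],[0,0,0]],[-1,[0,0,0],[0,0,0]]]'

```text
t: 10.7
ee_pos: [567.5, 110.1, 217.5]
orientation: [-2.422, -1.999, 0.001]
ft_force: [-0.6, -0.1, 0.2]
width: 0.5
grasp_force: 0.0
```

```bash
cat >> outer.py <<'E'
def obar(d,lo=258,hi=272):
    q=cloud(d).reshape(-1,3);q=q[(q[:,2]>lo)&(q[:,2]<hi)][:,:2];r=np.hypot(*(q-E).T);q=q[(r>35)&(r<125)]
    o=get_obs();t=np.array(o["ee_pos"])[:2];q=q[np.hypot(*(q-t).T)>26]
    th=np.arctan2(*(q-E)[:,::-1].T);h=np.histogram(th,60);i=h[0].argmax();c=h[1][i]
    k=abs(th-c)<.35;q=q[k];
    for _ in range(6):
        n=np.array([-np.sin(c),np.cos(c)]);u=np.array([np.cos(c),np.sin(c)]);s=(q-E)@n;k=abs(s)<14;lo_,hi_=np.percentile(s[k],[1,99]);c+=(lo_+hi_)/2/np.mean((q[k]-E)@u)
    return round(c,4),k.sum(),lo_.round(1),hi_.round(1)
E
python3 - <<'E'
from outer import *
o=get_obs();print(o["t"],o["ee_pos"],yaw(o),o["ft_force"])
d=wrist();print(obar(d))
p=-.192
plan([wo(p,105,24,218,9)]+[wo(f,105,21,218,20) for f in np.arange(p,-.74,-.06)[1:]],turn=8)
E
```

```text
10.7 [567.51209391 110.13319244 217.52680838] 1.3800079567360775 [-0.63837206 -0.10123184  0.16386378]
(np.float64(-0.051), np.int64(221), np.float64(-4.7), np.float64(5.3))
[[-1,[-0.06,-0.002,0.001],[0,0,0.001]],[-1,[-0.061,-0.002,0.001],[0,0,0.0]],[-1,[-0.06,-0.001,0.001],[0,0,0.001]],[-1,[-0.093,0.01,0.0],[0,0,0.076]],[-1,[-0.064,0.011,0.0],[0,0,0.077]],[-1,[-0.063,0.011,0.0],[0,0,0.076]],[-1,[-0.063,0.01,0.0],[0,0,0.076]],[-1,[-0.064,0.011,0.0],[0,0,0.077]],[-1,[-0.063,0.011,0.0],[0,0,0.076]],[-1,[-0.063,0.011,0.0],[0,0,0.076]]]
[[-1,[-0.064,0.01,0.0],[0,0,0.077]],[-1,[-0.063,0.011,0.0],[0,0,0.076]]]
end [548.5  34.5 218. ] 0.839
```

jog_arm --commands '[[-1,[-0.06,0,0],[0,0,0]],[-1,[-0.06,0,0],[0,0,0]],[-1,[-0.06,0,0],[0,0,0]],[-1,[-0.09,0.01,0],[0,0,0.076]],[-1,[-0.063,0.011,0],[0,0,0.077]],[-1,[-0.063,0.011,0],[0,0,0.076]],[-1,[-0.063,0.011,0],[0,0,0.077]],[-1,[-0.063,0.011,0],[0,0,0.076]],[-1,[-0.063,0.011,0],[0,0,0.077]],[-1,[-0.063,0.011,0],[0,0,0.076]]]'

```text
t: 11.75
ee_pos: [554.8, 45.8, 218.1]
orientation: [2.788, 1.447, 0.001]
ft_force: [0.2, 0.7, -0.1]
width: 0.4
grasp_force: 0.3
```

jog_arm --commands '[[-1,[-0.04,0.007,0],[0,0,0.05]],[-1,[-0.02,0.003,0],[0,0,0.025]],[-1,[0,0,0],[0,0,0]],[-1,[0.1,0,0],[0,0,0]],[-1,[0.1,0,-0.1],[0,0,0]],[-1,[0,0,-0.4],[0,0,0]],[-1,[0,0,-0.4],[0,0,0]],[-1,[-0.4,0,-0.4],[0,0,0]],[-1,[-0.4,0,-0.3],[0,0,0]],[-1,[-0.4,0,0],[0,0,0]]]'

```text
t: 12.75
ee_pos: [494.9, -33.9, 378.4]
orientation: [2.822, 1.37, 0.012]
ft_force: [1.0, -0.3, 0.1]
width: 0.8
grasp_force: 0.0
```

jog_arm --commands '[[-1,[-0.4,0,0],[0,0,0]],[-1,[-0.4,0,0],[0,0,0]],[-1,[0,0,0],[0,0,0]],[-1,[0,0,0],[0,0,0]]]'

```text
t: 13.15
ee_pos: [443.8, -96.5, 374.0]
orientation: [2.828, 1.366, 0.003]
ft_force: [0.2, -0.2, 0.8]
width: 0.7
grasp_force: 0.0
```

```bash
python3 - <<'E'
from outer import *
o=get_obs();print(o["t"],o["ee_pos"],yaw(o),o["ft_force"])
d=wrist();print(obar(d),elb(d))
P=cloud(d);K=np.array(d["intrinsics"])
for n,p in dict(elb=(456,89,272),C=(579,218,250),S=(568.6,-25,5)).items():
    c=(np.array(p)-d["eye"])@d["orientation"];print(n,c[:2]/c[2]*K[0,0]+K[:2,2])
cv2.imwrite("pics/w5.png",d["image"])
E
```

```text
13.15 [443.75422764 -96.5110121  373.97125006] 0.9001624865283135 [ 0.22099357 -0.17034933  0.81480214]Traceback (most recent call last):
  File "<stdin>", line 3, in <module>
  File "arc.py", line 21, in elb
    return len(q),((q.min(0)+q.max(0))/2).round(1),len(b),np.median(b,0).round(1) if len(b) else 0
                    ~~~~~^^^
    return umr_minimum(a, axis, None, out, keepdims, initial, where)
ValueError: zero-size array to reduction operation minimum which has no identity
```

```bash
python3 - <<'E'
from outer import *
d=wrist();print(obar(d))
P=cloud(d);K=np.array(d["intrinsics"])
for n,p in dict(elb=(456,89,272),C=(579,218,250),S=(568.6,-25,5),head=(568.6,-25,267)).items():
    c=(np.array(p)-d["eye"])@d["orientation"];print(n,c[:2]/c[2]*K[0,0]+K[:2,2])
k=(P[...,2]>262)&(P[...,2]<272)&(P[...,0]>500)&(P[...,1]<60)&(abs(P[...,1])<90)&(P[...,0]<640)
q=P[k];print(len(q),cv2.minAreaRect(q[:,:2].astype(np.float32)))
cv2.imwrite("pics/w5.png",d["image"])
E
```

```text
(np.float64(-0.7952), np.int64(885), np.float64(-5.9), np.float64(5.9))
elb [137.93897644 -18.23893411]
C [ 143.08752183 -393.81490088]
S [359.92936589  59.28272725]
head [401.26437527  19.32285088]
2840 ((548.315185546875, -3.2239112854003906), (13.432441711425781, 132.89549255371094), 51.80788803100586)
```

View pics/w5.png

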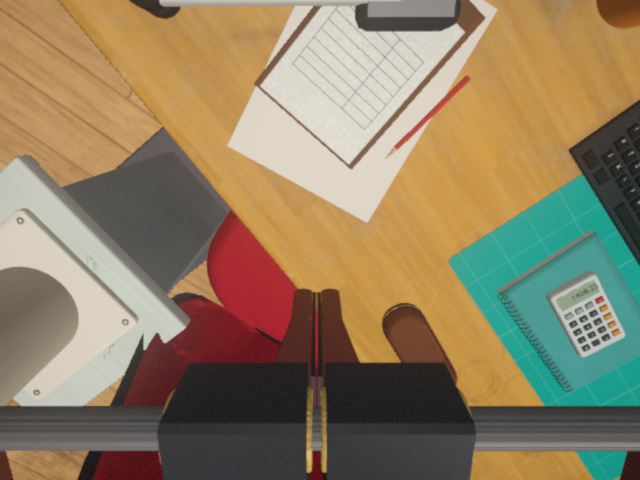

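The boom is at the top edge of this view, so I'll back away further and measure it numerically.

jog_arm --commands '[[-1,[-0.4,0,-0.2],[0,0,0]],[-1,[-0.4,0,-0.2],[0,0,0]],[-1,[-0.1,0,0],[0,0,0]],[-1,[0,0,0],[0,0,0]],[-1,[0,0,0],[0,0,0]]]'

```text
t: 13.75
ee_pos: [387.9, -166.2, 412.2]
orientation: [-2.826, -1.368, 0.0]
ft_force: [0.1, -1.0, 0.5]
width: 0.3
grasp_force: 0.0
```

```bash
cat > look.py <<'E'
from rect import *
from outer import obar,E
from scipy.ndimage import label
def head(d):
    P=cloud(d);Z=P[...,2]
    k=(Z>258)&(Z<275)&(P[...,0]>470)&(P[...,0]<680)&(P[...,1]>-110)&(P[...,1]<110)
    g=cv2.cvtColor(d["image"],cv2.COLOR_BGR2GRAY)
    q=P[k][:,:2];c=obar(d)[0];u=np.array([np.cos(c),np.sin(c)]);n=np.array([-u[1],u[0]])
    t=(q-E)@u;s=(q-E)@n;h=abs(s)>14
    print("head t",np.percentile(t,[.5,99.5]),"wide t",np.percentile(t[h],[1,99]),"s",np.percentile(s[h],[1,99]),h.sum())
    sm=(np.percentile(s[h],1)+np.percentile(s[h],99))/2;tm=np.percentile(t,99.5)-37
    print("lens est by head",E+tm*u+sm*n,"by geom",E+160*u)
E
python3 - <<'E'
from look import *
o=get_obs();print(o["t"],o["ee_pos"],yaw(o))
d=wrist();np.savez("w6.npz",image=d["image"],z_map=d["z_map"],intrinsics=d["intrinsics"],orientation=d["orientation"],eye=d["eye"]);
print(obar(d),elb(d));print("sheet",sheet(d));head(d)
P=cloud(d);print("head4");head(dict(np.load("w4.npz")))
t=get_image("top");print("TOP",elb(t));head(t)
E
```

```text
13.75 [ 387.88030886 -166.16831988  412.17458012] 0.9018266201555589Traceback (most recent call last):
  File "<stdin>", line 4, in <module>
  File "outer.py", line 11, in obar
    n=np.array([-np.sin(c),np.cos(c)]);u=np.array([np.cos(c),np.sin(c)]);s=(q-E)@n;k=abs(s)<14;lo_,hi_=np.percentile(s[k],[1,99]);c+=(lo_+hi_)/2/np.mean((q[k]-E)@u)
                                                                                                       ~~~~~~~~~~~~~^^^^^^^^^^^^^
    return _quantile_unchecked(
        a, q, axis, out, overwrite_input, method, keepdims, weights)
    return _ureduce(a,
                    func=_quantile_ureduce_func,
    ...<5 lines>...
                    overwrite_input=overwrite_input,
                    method=method)
    r = func(a, **kwargs)
    result = _quantile(arr,
                       quantiles=q,
    ...<2 lines>...
                       out=out,
                       weights=wgt)
    slices_having_nans = np.isnan(arr[-1, ...])
                                  ~~~^^^^^^^^^
IndexError: index -1 is out of bounds for axis 0 with size 0
```

jog_arm --commands '[[-1,[0.4,0,0],[0,0,0]],[-1,[0.4,0,0],[0,0,0]],[-1,[0.4,0,0],[0,0,0]],[-1,[0.4,0,0],[0,0,0]],[-1,[0.2,0,-0.2],[0,0,0]],[-1,[0,0,0],[0,0,0]],[-1,[0,0,0],[0,0,0]]]'

```text
t: 14.5
ee_pos: [499.0, -24.9, 431.9]
orientation: [-2.826, -1.371, 0.002]
ft_force: [-0.2, -0.4, 0.9]
width: 0.4
grasp_force: 0.0
```

```bash
python3 - <<'E'
from look import *
o=get_obs();print(o["t"],o["ee_pos"],yaw(o))
d=wrist();np.savez("w6.npz",image=d["image"],z_map=d["z_map"],intrinsics=d["intrinsics"],orientation=d["orientation"],eye=d["eye"]);
K=np.array(d["intrinsics"])
for n,p in dict(elb=(456,89,272),C=(579,218,250),S=(568.6,-25,5),head=(568.6,-25,267)).items():
    c=(np.array(p)-d["eye"])@d["orientation"];print(n,c[:2]/c[2]*K[0,0]+K[:2,2])
print(obar(d),elb(d));print("sheet",sheet(d));head(d)
E
```

```text
14.5 [499.04130084 -24.9252156  431.94908853] 0.9036760146741919
elb [183.20468719 130.08095995]
C [ 192.30287192 -128.94520594]
S [355.37730434 132.50403323]
head [383.08007572 154.71293301]
(np.float64(-0.6727), np.int64(2937), np.float64(-9.8), np.float64(9.8)) (218, array([469.5,  79.7, 272.3]), 213, array([456.7,  88.2, 271.8]))
sheet (525.9612121582031, -33.193260192871094, 118.50068664550781, 146.9060821533203, 10.801618576049805)
head t [ 16.06313006 195.37866787] wide t [133.31619839 194.56745751] s [-22.14518158  23.02893228] 1623
lens est by head [580.54996415  -9.24014486] by geom [581.5427438  -10.59600632]
```

```bash
python3 - <<'E'
from outer import *
p=-.672
plan([wo(p,105,42,400,40),wo(p,105,42,218,45)],turn=8)
E
```

```text
[[-1,[0.352,0.003,0.106],[0,0,0.002]],[-1,[0.351,0.003,0.106],[0,0,0.001]],[-1,[0.352,0.003,0.106],[0,0,0.002]],[-1,[0.0,0.0,0.364],[0,0,0.0]],[-1,[0.0,0.0,0.364],[0,0,0.0]],[-1,[0.0,0.0,0.364],[0,0,0.0]],[-1,[0.0,0.0,0.364],[0,0,0.0]],[-1,[0.0,0.0,0.364],[0,0,0.0]]]
end [564.7  56.6 218. ] 0.898
```

jog_arm --commands '[[-1,[0.35,0,0.1],[0,0,0]],[-1,[0.35,0,0.1],[0,0,0]],[-1,[0.35,0,0.1],[0,0,0]],[-1,[0,0,0],[0,0,0]],[-1,[0,0,0.37],[0,0,0]],[-1,[0,0,0.37],[0,0,0]],[-1,[0,0,0.37],[0,0,0]],[-1,[0,0,0.37],[0,0,0]],[-1,[0,0,0.36],[0,0,0]],[-1,[0,0,0],[0,0,0]]]'

```text
t: 15.55
ee_pos: [559.7, 54.7, 214.4]
orientation: [-2.826, -1.365, 0.014]
ft_force: [-0.7, 0.6, 0.3]
width: 0.3
grasp_force: 0.0
```

jog_arm --commands '[[-1,[0,0,0],[0,0,0]],[-1,[0,0,0],[0,0,0]]]'

```text
t: 15.75
ee_pos: [565.4, 55.9, 221.2]
orientation: [2.827, 1.367, 0.005]
ft_force: [-0.8, 0.7, -0.0]
width: 0.5
grasp_force: 0.0
```

```bash
python3 - <<'E'
from outer import *
o=get_obs();print(o["t"],o["ee_pos"],yaw(o))
p=-.672
plan([wo(p,105,23,218,9)]+[wo(f,105,21,218,20) for f in (-.712,-.752,-.774,-.794)],turn=8)
E
```

```text
15.75 [565.35609214  55.91070815 221.19395234] 0.9005138373755088
[[-1,[-0.063,-0.003,0.011],[0,0,0.001]],[-1,[-0.063,-0.003,0.01],[0,0,0.0]],[-1,[-0.063,-0.004,0.011],[0,0,0.001]],[-1,[-0.062,0.008,0.0],[0,0,0.051]],[-1,[-0.042,0.008,0.0],[0,0,0.051]],[-1,[-0.023,0.004,0.0],[0,0,0.028]],[-1,[-0.021,0.004,0.0],[0,0,0.026]]]
end [545.   28.9 218. ] 0.776
```

jog_arm --commands '[[-1,[-0.063,0,0.005],[0,0,0]],[-1,[-0.063,0,0.005],[0,0,0]],[-1,[-0.063,0,0],[0,0,0]],[-1,[-0.06,0.008,0],[0,0,0.05]],[-1,[-0.04,0.008,0],[0,0,0.05]],[-1,[0,0,0],[0,0,0]],[-1,[0,0,0],[0,0,0]],[-1,[0,0,0],[0,0,0]]]'

```text
t: 16.55
ee_pos: [547.4, 32.8, 218.1]
orientation: [2.879, 1.257, 0.0]
ft_force: [-0.1, -0.2, -0.2]
width: 0.4
grasp_force: 0.0
```

```bash
python3 - <<'E'
from outer import *
for i in range(2):
  o=get_obs();print(o["t"],o["ee_pos"],yaw(o));d=get_image("top")
P=cloud(d)
k=(P[...,2]>225)&(P[...,2]<275)&(P[...,0]>450)&(P[...,0]<640)&(abs(P[...,1])<60);q=P[k];print(len(q),q.min(0),q.max(0))
plan([wo(-.794,105,21,218,2.5)])
E
```

```text
16.55 [547.41815201  32.83956162 218.08202918] 0.8234704079505708
16.6 [547.42061295  32.88219433 217.99820687] 0.8234170526484776
82 [530.82553671 -59.68052934 247.07473544] [595.12104267  12.84566729 274.81826546]
[[-1,[-0.023,0.005,0.0],[0,0,0.03]],[-1,[-0.023,0.005,-0.001],[0,0,0.029]]]
end [545.   28.9 218. ] 0.777
```

jog_arm --commands '[[-1,[-0.022,0.005,0],[0,0,0.03]],[-1,[-0.022,0.005,0],[0,0,0.028]],[-1,[0,0,0],[0,0,0]],[-1,[0,0,0],[0,0,0]],[-1,[0.1,0,0],[0,0,0]],[-1,[0.1,0,-0.1],[0,0,0]],[-1,[0,0,-0.4],[0,0,0]],[-1,[0,0,-0.4],[0,0,0]],[-1,[0,0,-0.4],[0,0,0]],[-1,[0,0,-0.4],[0,0,0]]]'

```text
t: 17.65
ee_pos: [559.8, 43.7, 390.6]
orientation: [2.907, 1.191, 0.002]
ft_force: [-0.1, 0.5, -0.9]
width: 0.7
grasp_force: 0.0
```

jog_arm --commands '[[-1,[-0.35,0,-0.2],[0,0,0]],[-1,[-0.35,0,-0.2],[0,0,0]],[-1,[-0.35,0,0],[0,0,0]],[-1,[-0.2,0,0],[0,0,0]],[-1,[0,0,0],[0,0,0]],[-1,[0,0,0],[0,0,0]],[-1,[0,0,0],[0,0,0]]]'

```text
t: 18.35
ee_pos: [471.1, -44.0, 428.1]
orientation: [-2.907, -1.191, -0.001]
ft_force: [0.2, -1.2, 0.1]
width: 0.6
grasp_force: 0.0
```

```bash
python3 - <<'E'
from look import *
o=get_obs();print(o["t"],o["ee_pos"],yaw(o))
d=wrist();np.savez("w7.npz",image=d["image"],z_map=d["z_map"],intrinsics=d["intrinsics"],orientation=d["orientation"],eye=d["eye"])
K=np.array(d["intrinsics"])
for n,p in dict(elb=(456,89,272),head=(568.6,-25,267)).items():
    c=(np.array(p)-d["eye"])@d["orientation"];print(n,c[:2]/c[2]*K[0,0]+K[:2,2])
print(obar(d));head(d);print("sheet",sheet(d));print(elb(d))
E
```

```text
18.35 [471.06471182 -44.03364023 428.10704744] 0.7778272762722611
elb [177.80002292 104.17918786]
head [386.22534898 103.62806604]
(np.float64(-0.7982), np.int64(3137), np.float64(-9.8), np.float64(9.8))
head t [ 16.64014141 195.40074971] wide t [133.58034129 194.717609  ] s [-22.01704104  22.71996136] 1697
lens est by head [567.21490065 -24.0855946 ] by geom [568.07949135 -25.47613718]
sheet (517.3324279785156, -34.9761962890625, 100.75350952148438, 147.38778686523438, 11.142889976501465)
(208, array([471.4,  70.6, 272.4]), 203, array([456.8,  88.4, 271.8]))
```

The lens is about 1 mm from the sheet centre. Next is the shutter, which I'll measure from the saved image before planning the move.

```bash
python3 - <<'E'
from arc import *
d=dict(np.load("w4.npz"));P=cloud(d)
k=(P[...,2]>38)&(P[...,2]<50)&(np.hypot(P[...,0]-567,P[...,1]-312)<26);q=P[k];print(len(q),np.median(q,0),q.min(0),q.max(0))
k=(P[...,2]>29)&(P[...,2]<50)&(np.hypot(P[...,0]-567,P[...,1]-312)<40);q=P[k];print(len(q),(np.percentile(q,1,axis=0)+np.percentile(q,99,axis=0))/2,ray(d,509,31,43.5))
plan([(567,312,400,1.69,44),(567,312,100,1.69,45)])
E
```

```text
506 [567.48694811 312.4683254   42.18604689] [554.33830527 299.59553843  38.03377499] [581.33058766 326.69615573  45.15439156]
1227 [567.82722658 313.01369069  37.4028101 ] [565.46792596 307.12275383  43.5       ]
[[-1,[0.354,-0.207,0.031],[0,0,-0.129]],[-1,[0.372,-0.17,0.031],[0,0,-0.129]],[-1,[0.388,-0.131,0.031],[0,0,-0.129]],[-1,[0.4,-0.092,0.031],[0,0,-0.129]],[-1,[0.406,-0.05,0.031],[0,0,-0.129]],[-1,[0.41,-0.01,0.031],[0,0,-0.129]],[-1,[0.408,0.032,0.031],[0,0,-0.129]],[-1,[0.403,0.074,0.031],[0,0,-0.129]],[-1,[0.394,0.114,0.031],[0,0,-0.129]],[-1,[0.0,0.0,0.429],[0,0,0.0]]]
[[-1,[0.0,0.0,0.428],[0,0,0.0]],[-1,[0.0,0.0,0.429],[0,0,0.0]],[-1,[0.0,0.0,0.428],[0,0,0.0]],[-1,[0.0,0.0,0.429],[0,0,0.0]],[-1,[0.0,0.0,0.429],[0,0,0.0]],[-1,[0.0,0.0,0.428],[0,0,0.0]]]
end [567. 312. 100.] 1.69
```

jog_arm --commands '[[-1,[0.354,-0.207,0.03],[0,0,-0.129]],[-1,[0.372,-0.17,0.03],[0,0,-0.129]],[-1,[0.388,-0.131,0.03],[0,0,-0.129]],[-1,[0.4,-0.092,0.03],[0,0,-0.129]],[-1,[0.406,-0.05,0.03],[0,0,-0.129]],[-1,[0.41,-0.01,0.03],[0,0,-0.129]],[-1,[0.408,0.032,0.03],[0,0,-0.129]],[-1,[0.403,0.074,0.03],[0,0,-0.129]],[-1,[0.394,0.114,0.03],[0,0,-0.129]],[-1,[0,0,0],[0,0,0]]]'

```text
t: 19.4
ee_pos: [566.7, 316.3, 398.4]
orientation: [-2.077, -2.355, 0.003]
ft_force: [-0.4, 0.0, -0.1]
width: 0.3
grasp_force: 0.0
```

jog_arm --commands '[[-1,[0,0,0.4],[0,0,0]],[-1,[0,0,0.4],[0,0,0]],[-1,[0,0,0.4],[0,0,0]],[-1,[0,0,0.4],[0,0,0]],[-1,[0,0,0.4],[0,0,0]],[-1,[0,0,0.4],[0,0,0]],[-1,[0,0,0.4],[0,0,0]],[-1,[0,0,0.4],[0,0,0]],[-1,[0,0,0.2],[0,0,0]],[-1,[0,0,0],[0,0,0]]]'

```text
t: 20.4
ee_pos: [564.1, 310.0, 57.1]
orientation: [-2.085, -2.346, 0.01]
ft_force: [-0.8, 0.9, -0.8]
width: 0.7
grasp_force: 0.0
```

```bash
python3 - <<'E'
from arc import *
d=get_image("top")
o=get_obs();print(o["t"],o["ee_pos"],yaw(o),o["ft_force"])
w=wrist();P=cloud(w);k=(P[...,2]>38)&(P[...,2]<50)&(np.hypot(P[...,0]-567,P[...,1]-312)<26);q=P[k];print(len(q),np.median(q,0),q.min(0),q.max(0))
plan([(567.5,312.5,25,1.69,20)])
E
```

```text
20.45 [565.56754911 310.74368346  59.40183424] 1.6886288444197868 [0.45155743 0.07859556 0.66906148]
2067 [566.82479557 314.66872567  41.79208563] [553.26092212 300.10837309  38.00605833] [580.61761021 327.22624027  44.00684555]
[[-1,[0.005,0.004,0.18],[0,0,-0.001]],[-1,[0.005,0.004,0.181],[0,0,-0.001]]]
end [567.5 312.5  25. ] 1.69
```

jog_arm --commands '[[-1,[0.01,0,0.18],[0,0,0]],[-1,[0.005,0,0.18],[0,0,0]],[-1,[0,0,0.06],[0,0,0]],[-1,[0,0,0],[0,0,0]],[-1,[0,0,0],[0,0,0]],[-1,[0,0,0],[0,0,0]]]'

```text
t: 21.1
ee_pos: [567.0, 313.0, 19.8]
orientation: [2.086, 2.348, 0.002]
ft_force: [0.4, 0.2, -0.4]
width: 0.0
grasp_force: 0.0
```

jog_arm --commands '[[-1,[0,0,0.03],[0,0,0]],[-1,[0,0,0.03],[0,0,0]],[-1,[0,0,0],[0,0,0]],[-1,[0,0,0],[0,0,0]]]'

```text
t: 21.5
ee_pos: [566.7, 312.8, 13.1]
orientation: [2.086, 2.349, 0.001]
ft_force: [1.0, -0.0, 2.2]
width: 0.4
grasp_force: 0.9
```

jog_arm --commands '[[-1,[0,0,0.02],[0,0,0]],[-1,[0,0,0.02],[0,0,0]],[-1,[0,0,0],[0,0,0]],[-1,[0,0,0],[0,0,0]]]'

```text
t: 21.9
ee_pos: [566.8, 312.9, 9.4]
orientation: [2.086, 2.349, 0.001]
ft_force: [0.1, -0.8, 6.2]
width: 0.8
grasp_force: 2.9
```

jog_arm --commands '[[-1,[0,0,0.01],[0,0,0]],[-1,[0,0,0.01],[0,0,0]],[-1,[0,0,0],[0,0,0]],[-1,[0,0,0],[0,0,0]]]'

```text
t: 22.3
ee_pos: [566.9, 312.9, 9.1]
orientation: [2.086, 2.348, 0.001]
ft_force: [-4.8, -3.0, 18.9]
width: 0.7
grasp_force: 9.7
```

Hard stop: z is stuck at 9 mm and the force is 19 N, so the button is fully down. Now I'll release it and retreat.

jog_arm --commands '[[-1,[0,0,-0.05],[0,0,0]],[-1,[0,0,-0.1],[0,0,0]],[-1,[0,0,-0.3],[0,0,0]],[-1,[0,0,-0.4],[0,0,0]],[-1,[0,0,-0.4],[0,0,0]],[-1,[0,0,-0.4],[0,0,0]],[-1,[0,0,-0.4],[0,0,0]],[-1,[0,0,-0.4],[0,0,0]],[-1,[0,0,-0.4],[0,0,0]],[-1,[0,0,-0.4],[0,0,0]]]'

```text
t: 23.3
ee_pos: [565.7, 312.4, 333.4]
orientation: [-2.086, -2.349, 0.002]
ft_force: [1.1, 0.5, -0.2]
width: 0.4
grasp_force: 0.0
```

jog_arm --commands '[[-1,[0,0,-0.4],[0,0,0]],[-1,[-0.35,0.2,0],[0,0,0.129]],[-1,[-0.35,0.15,0],[0,0,0.129]],[-1,[-0.35,0.1,0],[0,0,0.129]],[-1,[-0.35,0.1,0],[0,0,0.129]],[-1,[-0.35,0.1,0],[0,0,0.129]],[-1,[-0.35,0,0],[0,0,0.129]],[-1,[0,0,0],[0,0,0]],[-1,[0,0,0],[0,0,0]],[-1,[0,0,0],[0,0,0]]]'

```text
t: 24.3
ee_pos: [602.9, 105.6, 371.9]
orientation: [-2.692, -1.619, -0.0]
ft_force: [0.0, 0.3, 0.1]
width: 0.7
grasp_force: 0.0
```

```bash
python3 - <<'E'
from look import *
o=get_obs();print(o["t"],o["ee_pos"],yaw(o),o["ft_force"])
d=wrist();K=np.array(d["intrinsics"])
for n,p in dict(elb=(456,89,272),head=(568.6,-25,267)).items():
    c=(np.array(p)-d["eye"])@d["orientation"];print(n,c[:2]/c[2]*K[0,0]+K[:2,2])
for f in (obar,elb,head,sheet):
    try: print(f(d))
    except Exception as e: print(f.__name__,"fail")
E
```

```text
24.3 [602.8742362  105.63447342 371.9012616 ] 1.0827190475609103 [0.04057463 0.31243432 0.05364443]
elb [154.72805272 334.14790679]
head [354.3581235 383.631627 ]
(np.float64(-0.7791), np.int64(1880), np.float64(-9.4), np.float64(9.4))
(167, array([457.1,  88.7, 271.9]), 165, array([456.7,  88.8, 271.6]))
head t [ 11.43731453 176.98004285] wide t [132.58368418 181.37550981] s [-21.23748402  20.51501216] 178
lens est by head [555.7484492   -9.51251709] by geom [570.24739224 -23.32228996]
None
(562.9672622680664, -25.205734252929688, 265.1086730957031, 149.0351104736328, 9.926244735717773)
```

```bash
python3 -c "
from workcell import close_job;print(close_job())"
```

```text
the job is handed in; nothing more can be done
None
```

The lens stands within about 1–3 mm of the middle of the sheet. The shutter button was pressed to its hard stop (19 N) and released, the arm is clear of everything, and the job was handed in at about 24 s.

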